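Guard down, turning key home

ROBOT

A 6-joint arm with a two-finger parallel gripper is mounted at the origin on the work surface. World frame = base frame: x ahead of the robot, y to its left, z up, the work surface at z = 0. Lengths are in m, angles in rad, forces in N, time in s.
With the tool pointing down it reaches from about 0.375 to 0.975 m from the base axis. Payload 3.8 kg.
Tool frame: the origin (TCP) lies at the very end of the fingers, on their centre line; the grasp point (between the pads) lies 19 mm behind it; y points along the fingers, x is the direction in which the jaws open and shut, and the axes are right-handed (so a half turn about y gives the same grasp; the last joint's range is limited). The gripper opens to 85 mm and grips with 20 to 120 N. Pads are 22 mm wide; open, the fingers measure 114 mm over their backs; the gripper's body (76 mm by 85 mm) begins 54 mm behind the grasp point. The pads swing forward as they close: fully open they stand 13 mm farther back than shut.
Start: joints at [-1.199, 0.264, 1.604, -0, 1.274, -0.037], TCP at [0.268, -0.619, 0.231] pointing down, gripper open.
Joint ranges: [-2.63, 2.63], [-0.94, 2.18], [0.31, 2.57], [-1.31, 4.45], [0, 2.66], [-2.55, 2.55]. Speed limits (rad/s): [2.57, 2.57, 3.14, 3.14, 3.14, 3.14].

INTERFACE

Orientations are given as a rotation vector (axis times angle).
In Python, from workcell import bot, cams gives the robot as it stands.
- The arm moves only by the tool play_rows, never from a script. Its argument "motion" is a list of rows, each a list of 2 entries, a list of its own where there are three numbers: the shift along the world's x, y, z normalised to -1 to 1, where 1 is 400 mm, then the turn, a rotation vector about the world's x, y, z normalised to -1 to 1, where 1 is pi/4 rad. In form: [[[tx, ty, tz], [ax, ay, az]], ...]. A call has 1 to 10 rows; each row is the pose to reach, as a shift and turn from the pose commanded when the call began; what a row does not reach only later rows make up. A row lasts 1/8 s, in which the tool goes at most 62.5 mm and 10.7 degrees, less where a joint would pass 70% of its speed; a pose out of reach is approached as far as the arm can. A call with a number of a shift or a turn outside -1 to 1 is refused whole. A call with a gripper value outside its range is refused whole. "gripper" is the closure, from 0 (fully open) to 1 (shut), set as the call begins (left out, the last holds). The fingers move at their own pace and stop on an object; "squeeze" is the grip in N (left out, the last holds). Time passes only in rows, so rows that repeat a pose let the fingers close. It gives the time, the measured TCP pose, the force and the opening at its end, in the units of the state.
- bot.read_state(): the state, without advancing time (a new reading comes with each control period).
- cams.read_camera(name): name is "scene" or "top" or "wrist"; returns (picture, depth): 420x560x3 uint8, red, green, blue; 420x560 float32, m along the optical axis (not along the pixel's ray), 0 where there is no reading.
- cams.calibration(name): a dict with "mtx" (3x3 intrinsics, pixels), "R" (3x3) and "t" (3): a world point X has camera coordinates R X + t; the wrist camera has in their place "tool_from_camera" (4x4, takes a point from camera to tool coordinates, whose origin is the TCP and whose axes are the tool frame's). Camera axes: x right, y down, z forward; pixel columns grow to the right and rows downward; lengths in m; the calibration is good to about 2 mm. The wrist camera is an equidistant fisheye: a pixel r from the principal point sees the ray r / f radians off the axis. A picture is of the moment at which its call begins: read the wrist's pose just before it. calibration takes no time and is no camera call.
- bot.finish_job(): hands the job in, once; it reports no verdict.
Trained networks look in the newest picture that a camera, given by its name, has taken for a name from the list of things; names that differ only in an ending like _2 or _b are one class to them, and where a whole thing is asked for, a point or a joint stands for the part that bears it (a point fixed in the world has none). Each returns a list of dicts, best first, with "conf" (0 to 1); they miss things now and then, are a little off and sometimes report something else, mostly with a low value. They report only what shows in the picture. A call takes as long as a camera call. They do not tell look-alikes from the thing itself.
- cams.recognise(camera, label): "xyz" ([x, y, z] in m, in the coordinates of the camera as it stood for that picture, good to about 4 mm: the middle of the surface that is visible of it).
- cams.regions_of(camera, label): "mask" (420x560 bool, what is visible of it).
- cams.mark_of(camera, label): "xyz" ([x, y, z] in m, in the coordinates of the camera as it stood for that picture, good to about 4 mm: a listed point, or the origin of a listed thing).
The state is a dict: "time": time; "q": joint angles; "joint_vel": joint speeds; "joint_torque": joint torques, N m; "tool_pos": TCP position; "tcp_rot": TCP orientation; "wrist_force": force on the tool from outside, world axes, zero at the start; "torque": the same for the moment, N m; "width": opening from 0.0 (shut) to 1.0 (fully open).
Only numpy, scipy, OpenCV 4.12 (cv2) and the standard library are available. Lean on these libraries where they do the work, as an engineer would, in place of code of your own. Each camera call takes 0.05 s, during which the arm holds its last target.

TASK

Lower the yellow guard of the drive case gently until it is fully closed. Then take the turning key with the orange-ended handle from the blue stand and push it through the guard's opening into the gear hub, turning it until its key slips into the keyway, and on down against the ejector spring until its collar sits on the hub; finish while still gripping the handle and holding it fully home, and do not knock the black-handled wrench, the oil bottle or the spare brass flange about.

Things in the scene. Friction and masses are not known exactly. Their poses are not given: they have to be found in the camera images.
- guard (a joint): Hinge of the yellow guard lid of the green drive case: 0 = closed, grows as it opens upward (rad). The hinge is stiff: the guard stays where it is left and is lowered by 2 to 4 N at its lip. Starts open by 0.7 to 1.05.
- guard_hinge (a point): Middle of the hinge line, on the guard's underside, 90 mm above the table, at the case's far side. The guard is a plate 205 mm long from hinge to free edge, 250 mm wide, 8 mm thick; closed, its top lies 98 mm above the table and its round opening of 70 mm clears the hub. The point turns with the guard: y is the hinge line, -x runs along the plate to the free edge.
- guard_lip (a point): Top of the black lip (24 mm out, 90 mm wide, 8 mm thick) at the middle of the guard's free edge, 215 mm from the hinge line. The lip faces the robot; it can be pushed down from above.
- hub_mouth (a point): Centre of the mouth (top face) of the steel gear hub, on its upright axis, 110 mm above the table. z is up, x points level towards the hinge. Hub 48 mm across, bore 22 mm, keyway 9 mm wide reaching 18 mm from the axis, an orange mark on the face at its outer end. The gear's angle is not reported: the keyway points along this x axis give or take 0.45 rad; press lightly and turn to find it.
- ejector (a joint): How far the ejector pin is pressed down (m): 0 free, about 0.010 with the turning key fully home (stop at 0.0105). Its spring pushes with 4 N at 0 and about 10 N at 0.010, and lifts the key out again if it is let go.
- key_handle (a point): Centre of the turning key's handle, a grey block 60 (x) by 22 (y) by 40 mm (z), its +x end orange; grip it across its 22 mm. z is up along the shaft. It starts upright in one of the stand's two slots (110 mm apart), hanging by its collar. Mass about 0.22 kg. Collar: 40 mm across, 6 mm thick, its top 20 mm below this point.
- key_collar (a point): Centre of the collar's underside, 26 mm below the handle's centre; at the hub's mouth when home. Below: a shaft 19 mm across, 60 mm long, its last 8 mm tapering to 12 mm. On its +x (orange) side a brass key 6 mm wide, reaching 15.5 mm from the axis, begins 24 mm above the tip. Turned wrongly it stops on the hub's face, collar 36 mm above it; within about 0.1 rad it drops in.
- wrench_t_handle (a point): Centre of the handle of a similar T wrench, all black, without a key, hanging in the stand's other slot. Not to be used.
- oil_mid (a point): Middle of a white oil bottle with a red cap, 54 mm across and 130 mm tall. Leave it.
- collar_spare_mid (a point): Middle of a spare brass flange, 60 mm across and 28 mm tall, lying on the table. Leave it.
- ejector_top (a point): Top of the brass spring pin in the hub's bore, on its axis, 50 mm below the mouth while free. The hub around it is stiff to turn (0.5 N m).
Mind the look-alikes: they are no part of the job. What is shaped like the part that bears key_handle but pink or purple is not meant.

How it is judged:
By the outcome, as a careful person would: the job done as asked, in the order asked, and still so for the second after the job is handed in, while the arm keeps its last pose, push and grip.
It also fails if it takes over 67 s, if anything falls off the work surface, if the arm or the gripper's body presses on something with over 40 N, if the wrist force passes 120 N, or if a joint passes its speed limit or range.

## Working session

There is one attempt and no reset: what is moved stays moved. The work goes in short steps, Python scripts to look and compute and a tool call to move; the robot and the scene stay as the last step left them, time stands still between calls to the robot, and variables do not carry over. Pictures are saved under pics/ and viewed, and the job is handed in when it is done.

Besides the shell and the picture viewer there is one more tool, called after "Request:" in YAML: its name, and indented under it one key for each argument. play_rows: Moves the arm, as the interface text tells. Its arguments: {"type":"object","properties":{"motion":{"type":"array","items":{"type":"array"}},"gripper":{"type":"number"},"squeeze":{"type":"number"}},"required":["motion"]}

```bash
mkdir -p pics; ls; cat > h.py <<'E'
import numpy as np, cv2
from scipy.spatial.transform import Rotation as Ro
from workcell import bot, cams
def towld(cam,p,st=None):
    c=cams.calibration(cam); p=np.array(p)
    if cam=='wrist':
        T=np.array(c['tool_from_camera']); q=T[:3,:3]@p+T[:3,3]
        return Ro.from_rotvec(st['tcp_rot']).as_matrix()@q+np.array(st['tool_pos'])
    return np.array(c['R']).T@(p-np.array(c['t']))
def snap(cam,name):
    st=bot.read_state()
    im,d=cams.read_camera(cam)
    cv2.imwrite('pics/'+name+'.png',im[:,:,::-1]); np.save('pics/'+name+'.npy',d)
    return im,d,st
E
python3 - <<'E'
from h import *
st=bot.read_state(); print({k:np.round(v,3) for k,v in st.items()})
for cam in ['scene','top']:
    im,d,st=snap(cam,cam+'0')
    for l in ['guard_hinge','guard_lip','hub_mouth','key_handle','key_collar','wrench_t_handle','oil_mid','collar_spare_mid']:
        for r in cams.mark_of(cam,l)[:3]: print(cam,l,round(r['conf'],2),np.round(towld(cam,r['xyz']),3))
print(bot.read_state()['time'])
E
```

```text
pics
{'time': np.float64(0.0), 'q': array([-1.199,  0.265,  1.605,  0.   ,  1.274, -0.037]), 'joint_vel': array([ 0.001, -0.003, -0.001, -0.002,  0.   ,  0.001]), 'joint_torque': array([ 3.0000e-03, -5.1511e+01, -3.6731e+01,  0.0000e+00,  1.3000e-02,
       -0.0000e+00]), 'tool_pos': array([ 0.268, -0.619,  0.23 ]), 'tcp_rot': array([-1.374,  0.904, -0.901]), 'wrist_force': array([ 0.187, -0.445,  0.246]), 'torque': array([-0.05,  0.02, -0.05]), 'width': np.float64(1.001)}
scene guard_hinge 0.64 [0.671 0.102 0.093]
scene guard_lip 0.83 [0.523 0.138 0.243]
scene guard_lip 0.62 [0.67  0.104 0.095]
scene hub_mouth 0.59 [0.56  0.08  0.114]
scene key_handle 0.85 [ 0.619 -0.343  0.088]
scene key_handle 0.63 [ 0.481 -0.449  0.083]
scene key_handle 0.56 [ 0.507 -0.331  0.1  ]
scene key_collar 0.85 [ 0.618 -0.341  0.065]
scene key_collar 0.77 [ 0.487 -0.455  0.063]
scene key_collar 0.6 [ 0.503 -0.329  0.069]
scene wrench_t_handle 0.75 [ 0.489 -0.223  0.099]
scene oil_mid 0.57 [ 0.759 -0.196  0.066]
scene collar_spare_mid 0.72 [ 0.365 -0.132  0.017]
top guard_hinge 0.74 [0.666 0.104 0.091]
top guard_lip 0.58 [0.519 0.14  0.242]
top guard_lip 0.53 [ 0.485 -0.226  0.096]
top hub_mouth 0.7 [0.561 0.074 0.111]
top key_handle 0.73 [ 0.485 -0.449  0.087]
top key_handle 0.58 [ 0.616 -0.339  0.086]
top key_handle 0.57 [ 0.506 -0.336  0.104]
top key_collar 0.78 [ 0.62  -0.344  0.057]
top key_collar 0.66 [ 0.481 -0.457  0.059]
top key_collar 0.63 [ 0.501 -0.338  0.067]
top wrench_t_handle 0.6 [ 0.485 -0.23   0.096]
top oil_mid 0.93 [ 0.756 -0.194  0.064]
top collar_spare_mid 0.56 [ 0.365 -0.129  0.016]
top collar_spare_mid 0.15 [ 0.485 -0.227  0.096]
0.9
```

View pics/scene0.png

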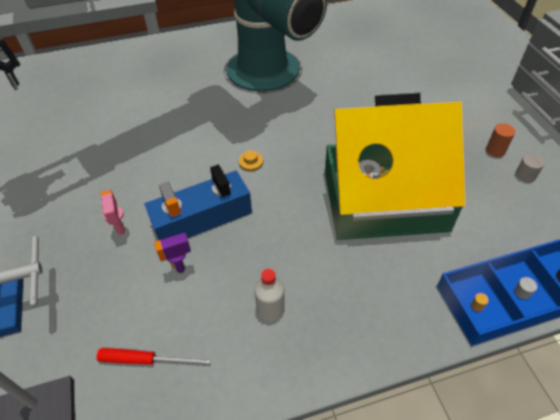

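View pics/top0.png

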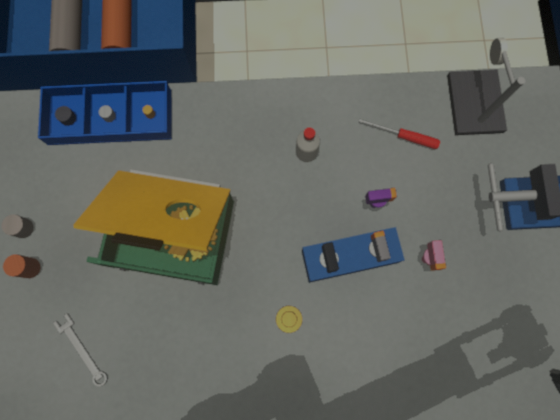

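```bash
cat >> h.py <<'E'
def cloud(cam,d,st=None):
    c=cams.calibration(cam);K=np.array(c['mtx'])
    v,u=np.mgrid[0:420,0:560]
    P=np.stack([(u-K[0,2])/K[0,0]*d,(v-K[1,2])/K[1,1]*d,d],-1)
    W=(P-np.array(c['t']))@np.array(c['R'])
    W[d<=0]=np.nan
    return W
E
python3 - <<'E'
from h import *
for cam in ['top','scene']:
    im=cv2.imread(f'pics/{cam}0.png');d=np.load(f'pics/{cam}0.npy');W=cloud(cam,d)
    hsv=cv2.cvtColor(im,cv2.COLOR_BGR2HSV)
    m=(hsv[...,0]>18)&(hsv[...,0]<30)&(hsv[...,1]>200)&np.isfinite(W[...,0])&(W[...,2]>0.08)&(W[...,1]>-0.06)&(W[...,1]<.3)
    m=cv2.erode(m.astype(np.uint8),np.ones((3,3)))>0
    P=W[m]
    for _ in range(5):
        c=P.mean(0);n=np.linalg.svd(P-c,full_matrices=False)[2][2];r=(P-c)@n;P=P[abs(r)<max(.003,2*r.std())]
    n*=np.sign(n[2]);print(cam,len(P),n,'ang',np.arccos(n[2]),'yaw of hinge x',np.arctan2(-n[1],-n[0])+0,r.std())
    yaw=np.arctan2(n[1],n[0]); print('n yaw',yaw)
    # corners
    ex=np.array([n[2]*0,0,0]); yy=np.cross(n,[0,0,1.]);yy/=np.linalg.norm(yy);xx=np.cross(yy,n)
    a=(P-c)@yy;b=(P-c)@xx
    rect=cv2.minAreaRect(np.stack([a,b],1).astype(np.float32));print(rect)
    for q in cv2.boxPoints(rect): print(np.round(c+q[0]*yy+q[1]*xx,4))
    # key handle
    hm=(abs(W[...,0]-.507)<.05)&(abs(W[...,1]+.333)<.04)&(W[...,2]>.085)&(W[...,2]<.14)
    H=W[hm]; print('handle',len(H),H.min(0),H.max(0))
    top=H[H[:,2]>np.nanmax(H[:,2])-.008]
    rect=cv2.minAreaRect(top[:,:2].astype(np.float32)); print(rect)
    o=hm&(hsv[...,0]<18)&(hsv[...,1]>150); print('orange',W[o].mean(0),'grey',W[hm&(hsv[...,1]<60)].mean(0))
E
```

```text
<stdin>:9: RuntimeWarning: Mean of empty slice.
  ret = um.true_divide(
Traceback (most recent call last):
IndexError: index 2 is out of bounds for axis 0 with size 0
```

```bash
cat > m.py <<'E'
from h import *
for cam in ['top','scene']:
    im=cv2.imread(f'pics/{cam}0.png');d=np.load(f'pics/{cam}0.npy');W=cloud(cam,d)
    hsv=cv2.cvtColor(im,cv2.COLOR_BGR2HSV)
    p=(220,110) if cam=='top' else (120,420)
    print(hsv[p],W[p])
    m=(abs(hsv[...,0].astype(int)-int(hsv[p][0]))<5)&(hsv[...,1]>200)&np.isfinite(W[...,0])&(W[...,2]>0.085)&(W[...,1]>-0.1)&(W[...,1]<.35)
    m=cv2.erode(m.astype(np.uint8),np.ones((3,3)))>0
    P=W[m]
    for _ in range(8):
        c=np.median(P,0) if _==0 else P.mean(0);n=np.linalg.svd(P-c,full_matrices=False)[2][2];r=(P-c)@n;P=P[abs(r)<max(.004,2*r.std())]
    n=n*np.sign(n[2]);print(cam,len(P),n,'ang',np.arccos(n[2]),'n yaw',np.arctan2(n[1],n[0]),r.std())
    yy=np.cross(n,[0,0,1.]);yy/=np.linalg.norm(yy);xx=np.cross(yy,n)
    a=(P-c)@yy;b=(P-c)@xx
    rect=cv2.minAreaRect(np.stack([a,b],1).astype(np.float32));print(rect)
    for q in cv2.boxPoints(rect): print(np.round(c+q[0]*yy+q[1]*xx,4))
    hm=(abs(W[...,0]-.507)<.05)&(abs(W[...,1]+.333)<.04)&(W[...,2]>.085)&(W[...,2]<.14)
    H=W[hm]; print('handle',len(H),H.min(0),H.max(0))
    top=H[H[:,2]>np.nanmax(H[:,2])-.008]
    print(cv2.minAreaRect(top[:,:2].astype(np.float32)))
    o=hm&(hsv[...,0]<18)&(hsv[...,1]>150); print('orange',W[o].mean(0),'grey',W[hm&(hsv[...,1]<60)].mean(0))
E
python3 m.py
```

```text
[ 21 190 146] [0.56668782 0.19751875 0.21517852]
  return _methods._mean(a, axis=axis, dtype=dtype,
  ret = um.true_divide(
Traceback (most recent call last):
  File "m.py", line 11, in <module>
    c=np.median(P,0) if _==0 else P.mean(0);n=np.linalg.svd(P-c,full_matrices=False)[2][2];r=(P-c)@n;P=P[abs(r)<max(.004,2*r.std())]
                                              ~~~~~~~~~~~~~~~~~~~~~~~~~~~~~~~~~~~~~~~~~^^^
IndexError: index 2 is out of bounds for axis 0 with size 0
```

```bash
sed -i 's/hsv\[...,1\]>200)&np/hsv[...,1]>140)\&np/; s/<5)&/<7)\&/' m.py; python3 m.py
```

```text
[ 21 190 146] [0.56668782 0.19751875 0.21517852]
top 6397 [ 0.66908257 -0.1517206   0.72753651] ang 0.7560719725596067 n yaw -0.2229882051223807 0.0009789669587983954
((0.0032369494438171387, -0.010675966739654541), (0.2463836818933487, 0.20241068303585052), 0.2319161295890808)
[0.5554 0.2543 0.2395]
[0.6988 0.221  0.1006]
[ 0.6436 -0.0192  0.1013]
[0.5002 0.0142 0.2402]
handle 392 [ 0.47519579 -0.3480858   0.08508449] [ 0.53690696 -0.31838131  0.12157799]
((0.5061154365539551, -0.3340552747249603), (0.06042841821908951, 0.022199753671884537), 10.489794731140137)
orange [ 0.52985174 -0.32802871  0.1156132 ] grey [ 0.49975232 -0.33188527  0.11209764]
[ 24 255 217] [0.56282762 0.17348837 0.21518736]
scene 10865 [ 0.66967014 -0.15184372  0.72697001] ang 0.7568973431046642 n yaw -0.22297383384044778 0.0014186328109800912
((0.0041707903146743774, -0.0005088448524475098), (0.204485684633255, 0.2488837093114853), 89.7779312133789)
[0.7024 0.2262 0.0973]
[ 0.648  -0.0167  0.0967]
[0.5029 0.0154 0.2371]
[0.5572 0.2583 0.2377]
handle 381 [ 0.47699344 -0.34543866  0.08512644] [ 0.53880877 -0.31530172  0.12013008]
((0.507658839225769, -0.33078616857528687), (0.06013497710227966, 0.021699950098991394), 9.414766311645508)
orange [ 0.53455981 -0.32716015  0.10516196] grey [ 0.50003835 -0.33254563  0.11545068]
```

```bash
cat >> h.py <<'E'
def show(st):
    R=Ro.from_rotvec(st['tcp_rot']).as_matrix()
    print('t',round(float(st['time']),2),'pos',np.round(st['tool_pos'],4),'F',np.round(st['wrist_force'],2),'M',np.round(st['torque'],2),'w',round(float(st['width']),3),'jawyaw',round(float(np.arctan2(R[1,0],R[0,0])),3),'down',np.round(R[:,1],3),'q',np.round(st['q'],2))
E
python3 - <<'E'
from h import *
show(bot.read_state())
hx,hy=.673,.103;x=np.array([.975,-.221]);L=.217
for th in np.arange(.8,-.01,-.1):
    s=-L*np.cos(th)+.008*np.sin(th);print(round(th,2),np.round(np.array([hx,hy])+s*x,4),.09+L*np.sin(th)+.008*np.cos(th))
E
```

```text
t 0.9 pos [ 0.2683 -0.6194  0.2313] F [-1.09 -0.07  0.52] M [-0.01  0.06 -0.05] w 1.001 jawyaw -1.162 down [ 0. -0. -1.] q [-1.2   0.26  1.6   0.    1.27 -0.04]
0.8 [0.5312 0.1351] 0.25123992539997375
0.7 [0.5162 0.1385] 0.23591397562885488
0.6 [0.5028 0.1416] 0.21913010164600014
0.5 [0.4911 0.1442] 0.20105600237223506
0.4 [0.4812 0.1465] 0.18187226823300026
0.3 [0.4732 0.1483] 0.16177057675851556
0.2 [0.4672 0.1496] 0.14095177740525824
0.1 [0.4633 0.1505] 0.11962388473458596
0.0 [0.4614 0.151 ] 0.09800000000000003
```

Request:
play_rows:
  motion:
    - [[0.2,0.625,0.25],[0,0,1]]
    - [[0.2,0.625,0.25],[0,0,1]]
    - [[0.2,0.625,0.25],[0,0,1]]
    - [[0.2,0.625,0.25],[0,0,1]]
    - [[0.2,0.625,0.25],[0,0,1]]
  gripper: 1
  squeeze: 40

```text
time: 1.52
tool_pos: [0.3492, -0.3672, 0.3334]
tcp_rot: [-1.552, 0.29, -0.294]
wrist_force: [0.2, -0.5, -0.3]
width: 0.002
```

Request:
play_rows:
  motion:
    - [[0.2,0.625,0],[0,0,1]]
    - [[0.2,0.625,0],[0,0,1]]
    - [[0.2,0.625,0],[0,0,1]]
    - [[0.2,0.625,0],[0,0,1]]
    - [[0.2,0.625,0],[0,0,1]]

```text
time: 2.15
tool_pos: [0.4289, -0.1162, 0.3316]
tcp_rot: [-1.546, -0.327, 0.325]
wrist_force: [1.1, 0.0, 0.2]
width: 0.002
```

Request:
play_rows:
  motion:
    - [[0.2,0.64,0],[0,0,1]]
    - [[0.2,0.64,0],[0,0,1]]
    - [[0.2,0.64,0],[0,0,1]]
    - [[0.2,0.64,0],[0,0,1]]
    - [[0.2,0.64,0],[0,0,1]]
    - [[0.2,0.64,0],[0,0,1]]
    - [[0.2,0.64,0],[0,0,1]]

```text
time: 3.02
tool_pos: [0.5082, 0.1349, 0.3312]
tcp_rot: [-1.366, -0.925, 0.926]
wrist_force: [-0.9, 0.6, -1.2]
width: -0.0
```

```bash
python3 -c "
from h import *
show(bot.read_state())"
```

```text
t 3.02 pos [0.5082 0.1349 0.3312] F [-0.87  0.58 -1.23] M [ 0.01 -0.05 -0.01] w -0.0 jawyaw 1.191 down [-0.    -0.001 -1.   ] q [ 0.21 -0.07  1.78 -0.    1.43 -0.98]
```

Request:
play_rows:
  motion:
    - [[0.025,0.0025,-0.11],[0,0,0.2]]
    - [[0.03,0.0025,-0.1625],[0,0,0.2]]
    - [[0.025,0.0025,-0.1875],[0,0,0.2]]
    - [[0.02,0.005,-0.2125],[0,0,0.2]]
    - [[0.0125,0.005,-0.24],[0,0,0.2]]
    - [[0.005,0.0075,-0.26],[0,0,0.2]]
    - [[-0.005,0.01,-0.28],[0,0,0.2]]

```text
time: 3.9
tool_pos: [0.5066, 0.1406, 0.2195]
tcp_rot: [-1.306, -1.047, 1.045]
wrist_force: [-0.4, 0.4, 2.7]
width: -0.003
```

```bash
python3 -c "
from h import *
snap('scene','s1');show(bot.read_state())"
```

```text
t 3.95 pos [0.5053 0.1407 0.218 ] F [-0.16 -0.02 -1.06] M [ 0.11 -0.17  0.03] w -0.001 jawyaw 1.351 down [-0.001  0.    -1.   ] q [ 0.22 -0.01  1.94  0.    1.22 -1.13]
```

View pics/s1.png

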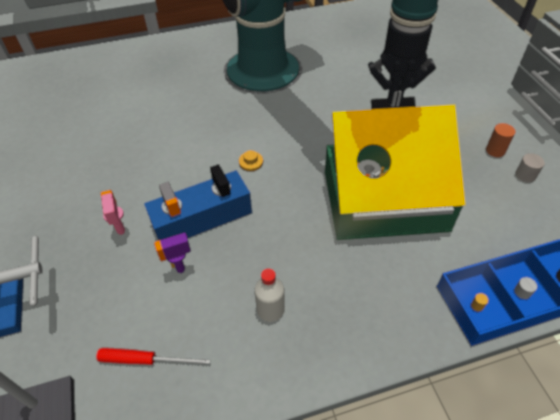

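Request:
play_rows:
  motion:
    - [[-0.0225,0.006,-0.0225],[0,0,0]]
    - [[-0.0375,0.009,-0.045],[0,0,0]]
    - [[-0.05,0.0125,-0.07],[0,0,0]]
    - [[-0.0625,0.015,-0.094],[0,0,0]]
    - [[-0.0725,0.0175,-0.118],[0,0,0]]
    - [[-0.0825,0.019,-0.144],[0,0,0]]
    - [[-0.09,0.021,-0.17],[0,0,0]]
    - [[-0.0975,0.0225,-0.195],[0,0,0]]
    - [[-0.1025,0.024,-0.222],[0,0,0]]

```text
time: 5.08
tool_pos: [0.465, 0.1502, 0.1298]
tcp_rot: [-1.305, -1.046, 1.046]
wrist_force: [0.5, 0.1, 1.0]
width: 0.001
```

Request:
play_rows:
  motion:
    - [[-0.0025,0.0,-0.025],[0,0,0]]
    - [[-0.005,0.001,-0.045],[0,0,0]]
    - [[-0.0075,0.002,-0.06],[0,0,0]]
    - [[-0.009,0.002,-0.07],[0,0,0]]
    - [[-0.009,0.002,-0.0775],[0,0,0]]
    - [[-0.009,0.002,-0.08],[0,0,0]]

```text
time: 5.82
tool_pos: [0.4616, 0.151, 0.0984]
tcp_rot: [-1.305, -1.046, 1.046]
wrist_force: [-0.4, -1.2, 1.4]
width: 0.001
```

Request:
play_rows:
  motion:
    - [[0,0,-0.0025],[0,0,0]]
    - [[0,0,-0.0025],[0,0,0]]

```text
time: 6.08
tool_pos: [0.4616, 0.151, 0.098]
tcp_rot: [-1.305, -1.046, 1.046]
wrist_force: [-2.5, -0.7, 5.0]
width: -0.001
```

Request:
play_rows:
  motion:
    - [[0,0,-0.0025],[0,0,0]]
    - [[0,0,-0.0025],[0,0,0]]

```text
time: 6.32
tool_pos: [0.4617, 0.151, 0.0979]
tcp_rot: [-1.305, -1.046, 1.046]
wrist_force: [-5.6, -1.1, 12.4]
width: 0.001
```

Request:
play_rows:
  motion:
    - [[0,0,0.05],[0,0,0]]
    - [[0.05,0,0.3],[0,0,0.5]]
    - [[0.15,-0.1,0.5],[0,0,0.5]]
    - [[0.1,-0.15,0.5],[0,0,0.5]]
    - [[0.1,-0.15,0.5],[0,0,0.5]]
    - [[0.1,-0.15,0.5],[0,0,0.5]]
  gripper: 0.4

```text
time: 7.08
tool_pos: [0.5021, 0.0908, 0.297]
tcp_rot: [-1.124, -1.336, 1.333]
wrist_force: [-0.8, -0.1, -0.5]
width: 0.599
```

```bash
cat > v.py <<'E'
from h import *
st0=bot.read_state();show(st0)
for cam in ['wrist','top','scene']:
    im,d,st=snap(cam,cam+'2')
    for l in ['hub_mouth','guard_lip','guard_hinge']:
        for r in cams.mark_of(cam,l)[:2]: print(cam,l,round(r['conf'],2),np.round(towld(cam,r['xyz'],st0),4))
    if cam!='wrist':
        W=cloud(cam,d); hsv=cv2.cvtColor(im,cv2.COLOR_RGB2HSV)
        m=(hsv[...,0]>15)&(hsv[...,0]<30)&(hsv[...,1]>150)&(W[...,2]>0.07)&(W[...,1]>-0.1)&(W[...,1]<.35)
        m=cv2.erode(m.astype(np.uint8),np.ones((3,3)))>0
        P=W[m];P=P[abs(P[:,2]-np.median(P[:,2]))<.02];c=P.mean(0);n=np.linalg.svd(P-c,full_matrices=False)[2][2];print(cam,len(P),c,n*np.sign(n[2]),P[:,2].min(),P[:,2].max())
E
python3 v.py
```

```text
t 7.08 pos [0.5021 0.0908 0.297 ] F [-0.83 -0.08 -0.55] M [ 0.02 -0.02  0.01] w 0.599 jawyaw 1.743 down [ 0.002  0.001 -1.   ] q [ 0.13 -0.09  1.86  0.    1.36 -1.61]
wrist guard_lip 0.98 [0.4601 0.1522 0.0987]
wrist guard_hinge 0.85 [0.6669 0.1007 0.0918]
top hub_mouth 0.71 [0.5607 0.072  0.1085]
top guard_lip 0.58 [0.4611 0.1565 0.0991]
top guard_hinge 0.65 [0.668  0.1044 0.0905]
top guard_hinge 0.28 [ 0.4876 -0.2276  0.0918]
top 3596 [0.57987673 0.09319809 0.09881439] [1.33626684e-04 2.27166446e-04 9.99999965e-01] 0.09173926243775586 0.10553536597834581
scene hub_mouth 0.74 [0.5608 0.0792 0.1151]
scene guard_lip 0.77 [0.4613 0.1511 0.0983]
scene guard_hinge 0.7 [0.6703 0.1024 0.091 ]
scene guard_hinge 0.49 [0.5582 0.0794 0.1164]
scene 7278 [0.57889801 0.1282021  0.09839036] [-1.33518789e-04 -4.15606635e-04  9.99999905e-01] 0.09118570616986761 0.10313921380537605
```

View pics/wrist2.png

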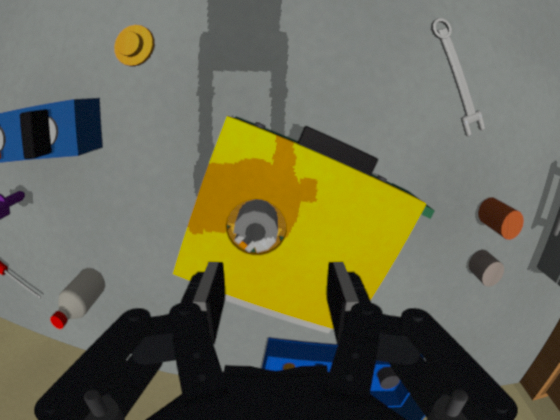

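View pics/scene2.png

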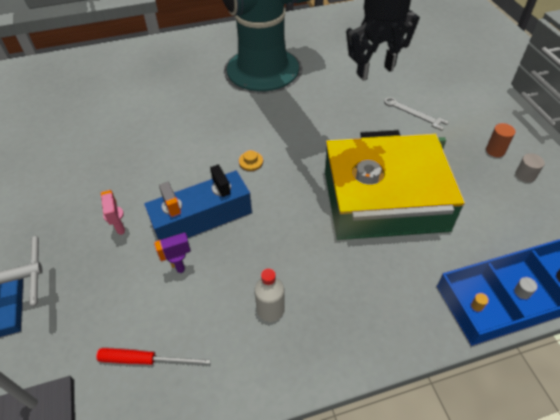

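View pics/top2.png

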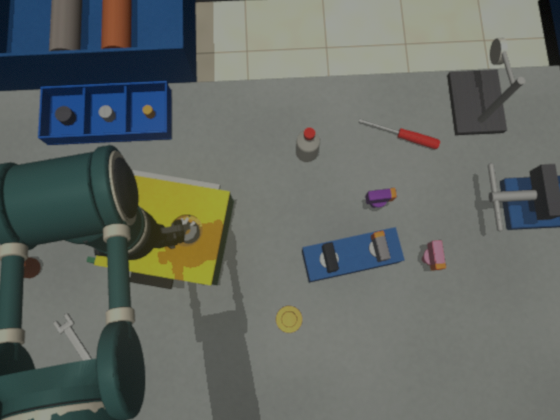

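```bash
python3 - <<'E'
import cv2,numpy as np
a=cv2.imread('pics/wrist2.png')[190:265,215:295];b=cv2.imread('pics/scene2.png')[150:190,345:395]
c=cv2.imread('pics/top2.png')[200:255,160:220]
cv2.imwrite('pics/crop2.png',np.hstack([cv2.resize(x,(390,390),interpolation=cv2.INTER_CUBIC) for x in (a,b)]))
from h import *
st={'tool_pos':0}
print(cams.calibration('wrist'))
E
```

```text
{'mtx': array([[325.1922621 ,   0.        , 275.41440638],
       [  0.        , 325.1922621 , 209.21509441],
       [  0.        ,   0.        ,   1.        ]]), 'tool_from_camera': array([[ 9.99999432e-01,  1.06473721e-03, -5.19620799e-05,
        -7.07176940e-04],
       [ 3.94098976e-04, -3.23966384e-01,  9.46068511e-01,
        -1.43482003e-01],
       [ 9.90480382e-04, -9.46067994e-01, -3.23966620e-01,
         8.36079748e-02],
       [ 0.00000000e+00,  0.00000000e+00,  0.00000000e+00,
         1.00000000e+00]])}
```

View pics/crop2.png

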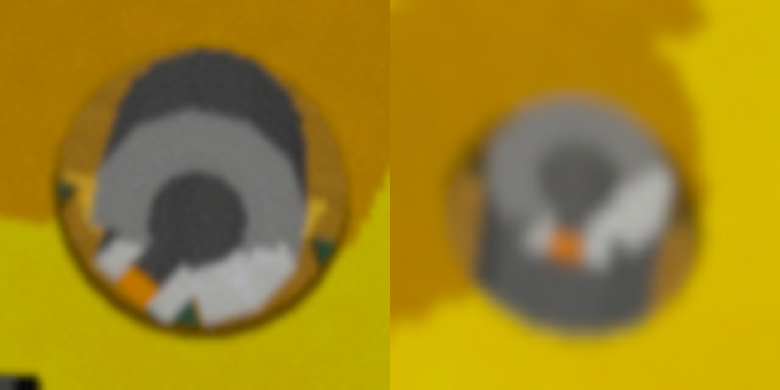

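```bash
cat >> h.py <<'E'
def ray(cam,u,v,z,st=None):
    c=cams.calibration(cam);K=np.array(c['mtx'])
    a=np.array([(u-K[0,2])/K[0,0],(v-K[1,2])/K[1,1]])
    if cam=='wrist':
        th=np.linalg.norm(a);d=np.r_[a/th*np.sin(th),np.cos(th)]
    else: d=np.r_[a,1]
    o=towld(cam,[0,0,0],st);p=towld(cam,d,st);r=p-o
    return o+r*(z-o[2])/r[2]
E
python3 - <<'E'
from h import *
st=bot.read_state()
st['tool_pos']=np.array([.5021,.0908,.297])
for cam,b,o in [('wrist',(255.4,232.7),(243.1,245.4)),('scene',(369,168.3),(367.4,175.2))]:
    B=ray(cam,*b,.11,st);O=ray(cam,*o,.11,st);print(cam,B,O,np.linalg.norm(O-B),'yaw',np.arctan2(*(O-B)[1::-1]))
# check known: lip by wrist
im=cv2.imread('pics/wrist2.png')
for c in [(228,117),(427,205),(174,272),(329,330)]: print(ray('wrist',*c,.098,st))
E
```

```text
wrist [0.56212393 0.07816477 0.11      ] [0.57997968 0.06683668 0.11      ] 0.021145994305931087 yaw -0.5653464419445948
scene [0.56329011 0.08013457 0.11      ] [0.58035151 0.06906494 0.11      ] 0.02033785071909111 yaw -0.5755395016593563
[0.44341633 0.02926955 0.098     ]
[0.49860182 0.27344802 0.098     ]
[ 0.63925041 -0.01479953  0.098     ]
[0.69386595 0.19793126 0.098     ]
```

Request:
play_rows:
  motion:
    - [[0,-0.5,0],[0,0,0]]
    - [[0.01,-0.9,0],[0,0,0]]
    - [[0.01,-0.9,-0.05],[0,0,0]]
    - [[0.01,-0.9,-0.05],[0,0,0]]
    - [[0.01,-0.9,-0.05],[0,0,0]]
    - [[0.01,-0.9,-0.05],[0,0,0]]
    - [[0.01,-0.9,-0.05],[0,0,0]]
    - [[0.01,-0.9,-0.05],[0,0,0]]

```text
time: 8.68
tool_pos: [0.5056, -0.2687, 0.2763]
tcp_rot: [-1.122, -1.335, 1.334]
wrist_force: [-0.3, -0.1, 0.5]
width: 0.597
```

```bash
python3 - <<'E'
from h import *
st=bot.read_state();show(st)
im,d,_=snap('wrist','w3')
for l in ['key_handle','key_collar','wrench_t_handle']:
    for r in cams.mark_of('wrist',l)[:3]: print(l,round(r['conf'],2),np.round(towld('wrist',r['xyz'],st),4))
E
```

```text
t 8.68 pos [ 0.5056 -0.2687  0.2763] F [-0.26 -0.06  0.51] M [ 0.05  0.06 -0.01] w 0.597 jawyaw 1.743 down [-0.     0.001 -1.   ] q [-0.53  0.05  1.77  0.    1.33 -2.28]
key_handle 0.67 [ 0.504  -0.3337  0.0987]
key_handle 0.57 [ 0.622  -0.3454  0.0835]
key_handle 0.45 [0.6674 0.1046 0.0893]
key_collar 0.94 [ 0.6176 -0.3435  0.0623]
key_collar 0.77 [ 0.4792 -0.4564  0.0617]
key_collar 0.7 [ 0.5027 -0.3372  0.074 ]
wrench_t_handle 0.57 [ 0.4841 -0.225   0.0984]
```

View pics/w3.png

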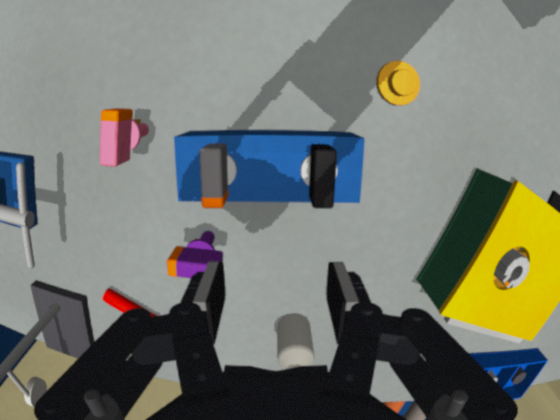

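```bash
python3 - <<'E'
from h import *
import cv2
st=bot.read_state()
im=cv2.imread('pics/w3.png');cv2.imwrite('pics/c3.png',cv2.resize(im[135:215,185:260],None,fx=7,fy=7,interpolation=cv2.INTER_CUBIC))
E
```

```text
(no output)
```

View pics/c3.png

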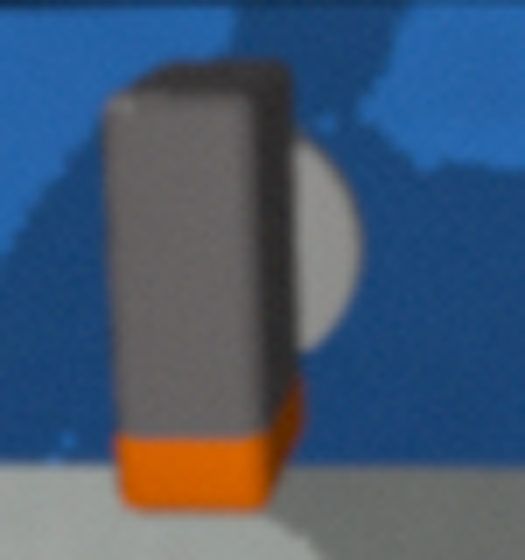

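```bash
python3 - <<'E'
from h import *
st=bot.read_state()
C=np.array([ray('wrist',185+x/7,135+y/7,.121,st) for x,y in [(107,93),(255,93),(268,510),(121,510)]]);print(C,C.mean(0))
a=(C[2]+C[3]-C[0]-C[1])/2;print(np.linalg.norm(a),np.arctan2(a[1],a[0]),np.linalg.norm(C[0]-C[1]))
E
```

```text
[[ 0.47756873 -0.34530467  0.121     ]
 [ 0.47450767 -0.32521956  0.121     ]
 [ 0.53240043 -0.31567304  0.121     ]
 [ 0.53610318 -0.33653781  0.121     ]] [ 0.505145   -0.33068377  0.121     ]
0.05892935491300586 0.15601642164228768 0.020317030052042516
```

Request:
play_rows:
  motion:
    - [[0.001,-0.158,-0.1],[0,0,-0.01]]
    - [[0.001,-0.158,-0.2],[0,0,-0.01]]
    - [[0.001,-0.158,-0.3],[0,0,-0.01]]
    - [[0.001,-0.158,-0.4],[0,0,-0.01]]
    - [[0.001,-0.158,-0.475],[0,0,-0.01]]
    - [[0.001,-0.158,-0.475],[0,0,-0.01]]

```text
time: 9.62
tool_pos: [0.5043, -0.3296, 0.0837]
tcp_rot: [-1.119, -1.329, 1.33]
wrist_force: [-0.6, -0.2, 0.2]
width: 0.599
```

Request:
play_rows:
  motion:
    - [[0,0,0],[0,0,0]]
    - [[0,0,0],[0,0,0]]
    - [[0,0,0],[0,0,0]]
    - [[0,0,0],[0,0,0]]
    - [[0,0,0],[0,0,0]]
  gripper: 1
  squeeze: 80

```text
time: 10.25
tool_pos: [0.5078, -0.333, 0.089]
tcp_rot: [-1.131, -1.331, 1.33]
wrist_force: [1.2, 1.0, 5.9]
width: 0.245
```

```bash
python3 - <<'E'
from h import *
st=bot.read_state();show(st)
snap('wrist','w4')
E
```

```text
t 10.25 pos [ 0.5078 -0.333   0.089 ] F [1.19 1.03 5.93] M [ 0.24 -0.03  0.03] w 0.245 jawyaw 1.736 down [ 0.004 -0.002 -1.   ] q [-0.62  0.26  1.89  0.    0.99 -2.36]
```

View pics/w4.png

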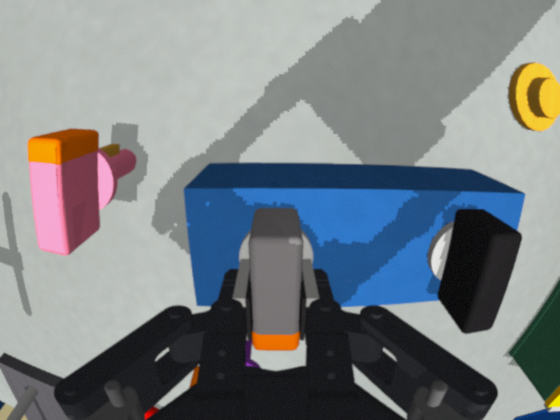

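Request:
play_rows:
  motion:
    - [[0,0,0.04],[0,0,0]]
    - [[0,0,0.1],[0,0,0]]
    - [[0,0,0.2],[0,0,0]]
    - [[0,0,0.3],[0,0,0]]
    - [[0,0,0.4],[0,0,0]]
    - [[0,0,0.5],[0,0,0]]
    - [[0,0,0.5],[0,0,0]]
    - [[0,0,0.5],[0,0,0]]

```text
time: 11.3
tool_pos: [0.5055, -0.3318, 0.2857]
tcp_rot: [-1.125, -1.329, 1.33]
wrist_force: [0.8, 0.6, -1.3]
width: 0.245
```

```bash
python3 - <<'E'
from h import *
st=bot.read_state();show(st)
im,d,_=snap('wrist','w5')
snap('scene','s5')
for l in ['key_handle','key_collar']:
    for cam in ['wrist','scene']:
      for r in cams.mark_of(cam,l)[:3]: print(l,round(r['conf'],2),np.round(towld(cam,r['xyz'],st),4))
E
```

```text
t 11.3 pos [ 0.5055 -0.3318  0.2857] F [ 0.77  0.6  -1.35] M [-0.01  0.02 -0.04] w 0.245 jawyaw 1.736 down [-0.001  0.001 -1.   ] q [-0.62  0.1   1.69 -0.    1.35 -2.36]
key_handle 0.66 [ 0.4995 -0.3343  0.296 ]
key_handle 0.6 [ 0.6204 -0.3454  0.0839]
key_handle 0.59 [ 0.4781 -0.4512  0.0862]
key_handle 0.82 [ 0.4807 -0.4507  0.0845]
key_handle 0.7 [ 0.6193 -0.3459  0.0847]
key_handle 0.57 [ 0.5048 -0.3325  0.2948]
key_collar 0.79 [ 0.4799 -0.4537  0.0611]
key_collar 0.57 [ 0.617  -0.3433  0.062 ]
key_collar 0.95 [ 0.62   -0.3436  0.0598]
key_collar 0.86 [ 0.4854 -0.4519  0.0627]
```

View pics/w5.png

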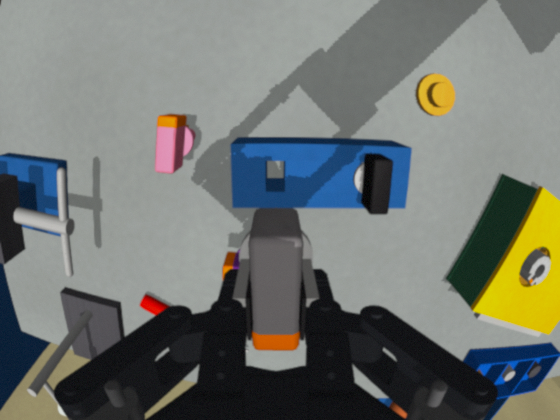

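View pics/s5.png

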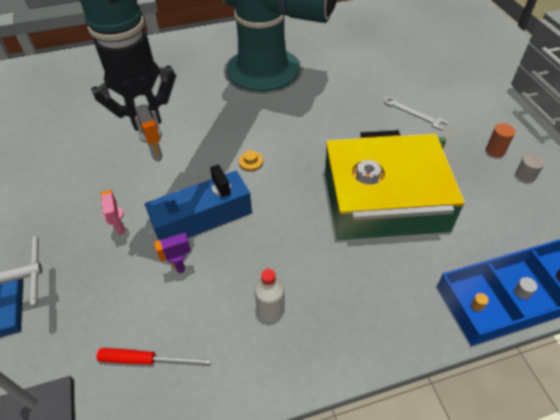

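Request:
play_rows:
  motion:
    - [[0.315,0.91,0.04],[0,0,-0.937]]
    - [[0.315,0.91,0.04],[0,0,-0.937]]
    - [[0.315,0.91,0.04],[0,0,-0.937]]
    - [[0.315,0.91,0.04],[0,0,-0.937]]
    - [[0.315,0.91,0.04],[0,0,-0.937]]
    - [[0.315,0.91,0.04],[0,0,-0.937]]
    - [[0.315,0.91,0.04],[0,0,-0.937]]
    - [[0.315,0.91,0.04],[0,0,-0.937]]
    - [[0.315,0.91,0.04],[0,0,-0.937]]

```text
time: 12.72
tool_pos: [0.6317, 0.0312, 0.3018]
tcp_rot: [-1.427, -0.778, 0.781]
wrist_force: [0.3, 0.3, -2.1]
width: 0.242
```

```bash
python3 - <<'E'
from h import *
st=bot.read_state();show(st)
im,d,_=snap('wrist','w6')
for r in cams.mark_of('wrist','hub_mouth')[:3]: print(round(r['conf'],2),np.round(towld('wrist',r['xyz'],st),4))
snap('top','t6');snap('scene','s6')
cv2.imwrite('pics/st6.png',np.hstack([cv2.resize(cv2.imread('pics/%s.png'%n)[y:y+100,x:x+100],(400,400),interpolation=cv2.INTER_CUBIC) for n,y,x in [('t6',170,140),('s6',100,320)]]))
E
```

```text
t 12.72 pos [0.6317 0.0312 0.3018] F [ 0.34  0.28 -2.08] M [ 0.03 -0.01 -0.01] w 0.242 jawyaw 1.0 down [-0.001 -0.001 -1.   ] q [ 0.01  0.15  1.61 -0.    1.38 -0.99]
0.91 [0.562  0.0729 0.1133]
```

View pics/w6.png

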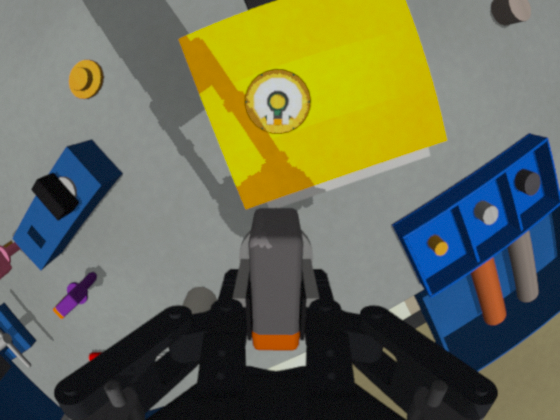

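View pics/st6.png

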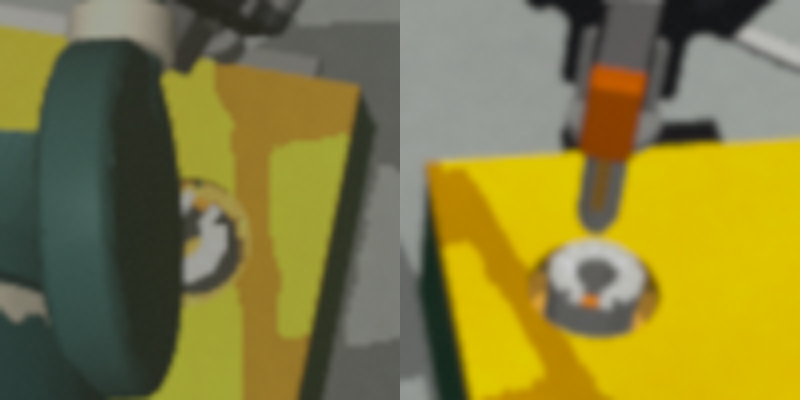

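Excellent view of the hub at (278,102) in the wrist picture; zooming.

```bash
python3 - <<'E'
import cv2
cv2.imwrite('pics/c6.png',cv2.resize(cv2.imread('pics/w6.png')[67:137,243:313],None,fx=8,fy=8,interpolation=cv2.INTER_CUBIC))
E
```

```text
(no output)
```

View pics/c6.png

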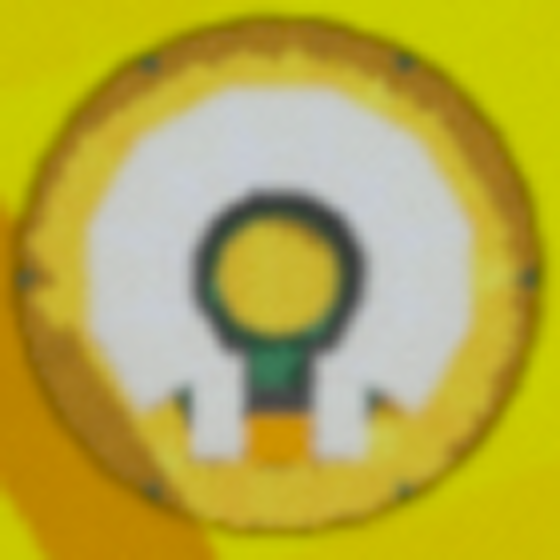

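```bash
python3 - <<'E'
from h import *
st=bot.read_state();R=Ro.from_rotvec(st['tcp_rot']).as_matrix()
o=-.45
B=ray('wrist',243+280/8+o,67+272/8+o,.11,st)
for x,y in [(278,440),(280,380),(279,455)]:
    O=ray('wrist',243+x/8+o,67+y/8+o,.11,st);print(B,O,np.linalg.norm(O-B),np.arctan2(*(O-B)[1::-1]))
for x in (197,362): print(ray('wrist',243+x/8+o,67+272/8+o,.11,st)-B)
h=cams.calibration('wrist')
# held handle top face
im=cv2.imread('pics/w6.png');cv2.imwrite('pics/c6b.png',cv2.resize(im[195:365,225:330],None,fx=4,fy=3.5,interpolation=cv2.INTER_CUBIC))
E
```

```text
[0.56160678 0.07742667 0.11      ] [0.57974657 0.06548296 0.11      ] 0.0217187542676353 -0.5822759114032924
[0.56160678 0.07742667 0.11      ] [0.57334782 0.0698918  0.11      ] 0.013950853676083765 -0.5705571926299202
[0.56160678 0.07742667 0.11      ] [0.58145233 0.06454046 0.11      ] 0.02366221473393511 -0.5759003600487916
[-0.0057076 -0.0088377  0.       ]
[0.005579   0.00877347 0.        ]
```

View pics/c6b.png

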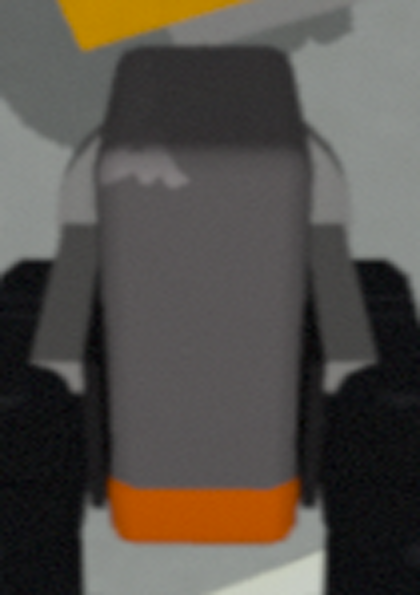

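```bash
python3 - <<'E'
from h import *
st=bot.read_state();R=Ro.from_rotvec(st['tcp_rot']).as_matrix()
p=np.array(st['tool_pos'])
for dz in (.03,.033,.036):
  A=[ray('wrist',225+x/4-.4,195+y/3.5-.4,p[2]+dz,st)-p for x,y in [(97,150),(310,150),(298,543),(111,543)]]
  T=np.array(A)@R; print(dz,np.round(T,4).tolist(),T.mean(0), T[0,2]-T[3,2])
E
```

```text
0.03 [[-0.0106, -0.03, 0.0328], [0.0097, -0.03, 0.0329], [0.0107, -0.03, -0.0254], [-0.0112, -0.03, -0.0254]] [-0.00034524 -0.02999965  0.00372004] 0.05823947921220533
0.033 [[-0.0103, -0.033, 0.0342], [0.0095, -0.033, 0.0342], [0.0104, -0.033, -0.0225], [-0.0109, -0.033, -0.0225]] [-0.00034669 -0.03299951  0.0058204 ] 0.056699939347147905
0.036 [[-0.0101, -0.036, 0.0355], [0.0092, -0.036, 0.0355], [0.0101, -0.036, -0.0196], [-0.0106, -0.036, -0.0197]] [-0.00034813 -0.03599937  0.00792075] 0.05516039948209048
```

```bash
cat > hc.py <<'E'
from h import *
import sys
n=sys.argv[1]; st=bot.read_state();show(st);R=Ro.from_rotvec(st['tcp_rot']).as_matrix();p=np.array(st['tool_pos'])
d=np.load(f'pics/{n}.npy');W=cloud('scene',d);im=cv2.imread(f'pics/{n}.png');hsv=cv2.cvtColor(im,cv2.COLOR_BGR2HSV)
hx=-R[:,2] # handle x (orange)
Q=W-p; X=Q@hx; J=Q@R[:,0]; Z=Q[...,2]
org=(hsv[...,0]<16)&(hsv[...,1]>180)&(abs(X)<.05)&(abs(J)<.02)&(Z>-.02)&(Z<.06)
print('orange n',org.sum(),'X',np.percentile(X[org],[2,50,90,98]),'J',np.percentile(J[org],[2,98]),'Z',np.percentile(Z[org],[2,98]))
for z0 in np.arange(-.075,-.02,.01):
    m=(Z>z0)&(Z<z0+.01)&(abs(X)<.03)&(abs(J)<.02)
    if m.sum()>3: print('shaft',round(z0+.005,3),m.sum(),'X',np.percentile(X[m],[10,50,95]),'J',np.percentile(J[m],[2,50,98]))
m=(abs(X)<.02)&(abs(J)<.02)&(Z<-.02)&(Z>-.1);print('tip Z',np.percentile(Z[m],[0,1,3]))
E
python3 hc.py s6
```

```text
t 12.93 pos [0.6318 0.0305 0.3024] F [ 1.14 -0.1  -1.72] M [-0.01 -0.02 -0.01] w 0.243 jawyaw 0.998 down [-0. -0. -1.] q [ 0.01  0.15  1.61 -0.    1.38 -0.99]
orange n 275 X [0.01907357 0.02788806 0.02926441 0.02990782] J [-0.00803856  0.01120832] Z [-0.00997505  0.02816187]
shaft -0.07 33 X [0.00084179 0.00464202 0.00638907] J [-0.00722282  0.00270897  0.01014744]
shaft -0.06 34 X [0.00153221 0.0041654  0.00723706] J [-0.00620027  0.0017147   0.01093901]
shaft -0.05 43 X [0.00151255 0.00512965 0.01377834] J [-0.00712478  0.00231162  0.01093698]
shaft -0.04 47 X [0.00215801 0.00584011 0.01420559] J [-0.00682355  0.00283724  0.01038301]
shaft -0.03 21 X [0.00705878 0.01202492 0.01411996] J [-0.00501308  0.00166718  0.00539422]
shaft -0.02 15 X [0.00571589 0.01053864 0.0141256 ] J [-0.01712126 -0.01079217  0.01962936]
tip Z [-0.07803431 -0.07724282 -0.07371518]
```

Request:
play_rows:
  motion:
    - [[-0.1,0.07,0],[0,0,0]]
    - [[-0.171,0.115,0],[0,0,0]]
    - [[-0.171,0.115,-0.1],[0,0,0]]
    - [[-0.171,0.115,-0.2],[0,0,0]]
    - [[-0.171,0.115,-0.255],[0,0,0]]
    - [[-0.171,0.115,-0.255],[0,0,0]]
    - [[-0.171,0.115,-0.255],[0,0,0]]

```text
time: 13.8
tool_pos: [0.5646, 0.0774, 0.2019]
tcp_rot: [-1.428, -0.78, 0.777]
wrist_force: [-0.2, -0.5, -1.6]
width: 0.242
```

```bash
python3 - <<'E'
from h import *
snap('scene','s7');snap('wrist','w7');snap('top','t7')
cv2.imwrite('pics/st7.png',np.hstack([cv2.resize(cv2.imread('pics/%s.png'%n)[y:y+h,x:x+h],(400,400),interpolation=cv2.INTER_CUBIC) for n,y,x,h in [('w7',170,180,180),('s7',120,330,80)]]))
E
python3 hc.py s7
```

```text
t 13.95 pos [0.5649 0.0777 0.2024] F [-0.02  0.16 -1.75] M [ 0.02 -0.02  0.01] w 0.239 jawyaw 1.0 down [ 0.003  0.    -1.   ] q [ 0.09  0.09  1.87 -0.    1.19 -0.91]
orange n 194 X [0.01902302 0.02766965 0.02956941 0.03040247] J [-0.00808533  0.01059658] Z [-0.01040105  0.02840432]
shaft -0.07 21 X [-0.00098654  0.0044423   0.00697805] J [-0.00682591  0.00170177  0.01047973]
shaft -0.06 26 X [0.00066745 0.00446985 0.00722966] J [-0.00666674  0.00177866  0.01032424]
shaft -0.05 35 X [0.00120694 0.00527787 0.01342477] J [-0.00779778  0.00203338  0.01011119]
shaft -0.04 36 X [0.00135931 0.00573187 0.01385197] J [-0.0070732   0.00136497  0.01053941]
shaft -0.03 12 X [0.00771087 0.0133701  0.01563121] J [-0.00273996  0.00133634  0.00615775]
shaft -0.02 18 X [-0.00666417  0.00841799  0.01285139] J [-0.01776476  0.00046521  0.01949369]
tip Z [-0.09998088 -0.09949762 -0.09869612]
```

View pics/st7.png

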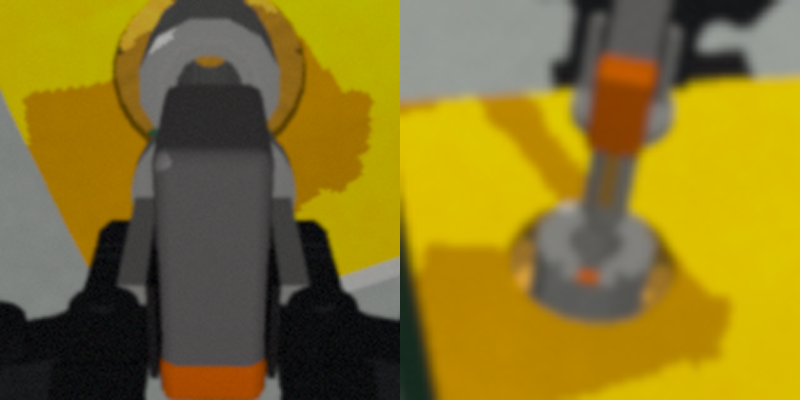

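Request:
play_rows:
  motion:
    - [[-0.0035,-0.003,0],[0,0,0]]
    - [[-0.0035,-0.003,-0.02],[0,0,0]]
    - [[-0.0035,-0.003,-0.035],[0,0,0]]
    - [[-0.0035,-0.003,-0.05],[0,0,0]]
    - [[-0.0035,-0.003,-0.06],[0,0,0]]

```text
time: 14.58
tool_pos: [0.562, 0.0766, 0.1756]
tcp_rot: [-1.426, -0.779, 0.78]
wrist_force: [-1.1, -0.4, -1.6]
width: 0.243
```

Request:
play_rows:
  motion:
    - [[0,0,-0.01],[0,0,0]]
    - [[0,0,-0.02],[0,0,0]]
    - [[0,0,-0.02],[0,0,0]]

```text
time: 14.95
tool_pos: [0.5621, 0.0766, 0.168]
tcp_rot: [-1.426, -0.779, 0.78]
wrist_force: [-0.2, -0.4, -2.3]
width: 0.241
```

```bash
python3 -c "
from h import *
show(bot.read_state())"
```

```text
t 14.95 pos [0.5621 0.0766 0.168 ] F [-0.24 -0.44 -2.3 ] M [-0.   -0.02  0.05] w 0.241 jawyaw 1.0 down [-0.001 -0.    -1.   ] q [ 0.09  0.11  1.91 -0.    1.13 -0.91]
```

Request:
play_rows:
  motion:
    - [[0.002,0,-0.0075],[0,0,0]]
    - [[0.002,0,-0.015],[0,0,0]]
    - [[0.002,0,-0.015],[0,0,0]]

```text
time: 15.32
tool_pos: [0.5628, 0.0766, 0.1621]
tcp_rot: [-1.426, -0.779, 0.78]
wrist_force: [-0.4, 0.3, -2.5]
width: 0.242
```

Request:
play_rows:
  motion:
    - [[0,0,-0.005],[0,0,0]]
    - [[0,0,-0.01],[0,0,0]]
    - [[0,0,-0.01],[0,0,0]]

```text
time: 15.7
tool_pos: [0.5629, 0.0766, 0.1582]
tcp_rot: [-1.426, -0.779, 0.78]
wrist_force: [0.5, -0.8, -1.3]
width: 0.246
```

```bash
python3 -c "
from h import *
show(bot.read_state())"
```

```text
t 15.7 pos [0.5629 0.0766 0.1582] F [ 0.55 -0.83 -1.29] M [ 0.02 -0.04 -0.01] w 0.246 jawyaw 1.0 down [-0. -0. -1.] q [ 0.09  0.12  1.91 -0.    1.11 -0.91]
```

Request:
play_rows:
  motion:
    - [[0,0,-0.005],[0,0,0]]
    - [[0,0,-0.01],[0,0,0]]
    - [[0,0,-0.015],[0,0,0]]
    - [[0,0,-0.015],[0,0,0]]

```text
time: 16.2
tool_pos: [0.5629, 0.0766, 0.1522]
tcp_rot: [-1.426, -0.779, 0.78]
wrist_force: [0.5, -0.8, -1.6]
width: 0.243
```

Request:
play_rows:
  motion:
    - [[0,0,-0.005],[0,0,0]]
    - [[0,0,-0.01],[0,0,0]]
    - [[0,0,-0.015],[0,0,0]]
    - [[0,0,-0.015],[0,0,0]]

```text
time: 16.7
tool_pos: [0.5629, 0.0766, 0.1462]
tcp_rot: [-1.426, -0.779, 0.78]
wrist_force: [-0.6, 0.8, -1.6]
width: 0.248
```

```bash
python3 -c "
from h import *
show(bot.read_state())"
```

```text
t 16.7 pos [0.5629 0.0766 0.1462] F [-0.61  0.76 -1.63] M [ 0.03 -0.   -0.  ] w 0.248 jawyaw 1.0 down [-0.001 -0.    -1.   ] q [ 0.09  0.13  1.92  0.    1.09 -0.91]
```

Request:
play_rows:
  motion:
    - [[0,0,-0.0075],[0,0,0]]
    - [[0,0,-0.015],[0,0,0]]
    - [[0,0,-0.02],[0,0,0]]
    - [[0,0,-0.02],[0,0,0]]
  squeeze: 110

```text
time: 17.2
tool_pos: [0.5632, 0.0766, 0.1389]
tcp_rot: [-1.427, -0.779, 0.78]
wrist_force: [-1.5, 0.0, 2.0]
width: 0.236
```

Request:
play_rows:
  motion:
    - [[0,0,-0.005],[0,0,0]]
    - [[0,0,-0.01],[0,0,0]]
    - [[0,0,-0.015],[0,0,0]]
    - [[0,0,-0.015],[0,0,0]]

```text
time: 17.7
tool_pos: [0.5633, 0.0766, 0.1328]
tcp_rot: [-1.427, -0.78, 0.779]
wrist_force: [-3.0, -0.5, 5.6]
width: 0.238
```

```bash
python3 -c "
from h import *
show(bot.read_state())"
```

```text
t 17.7 pos [0.5633 0.0766 0.1328] F [-3.01 -0.52  5.62] M [-0.15  0.62 -0.01] w 0.238 jawyaw 1.0 down [ 0. -0. -1.] q [ 0.09  0.15  1.94 -0.    1.06 -0.91]
```

Request:
play_rows:
  motion:
    - [[-0.0015,0,-0.004],[0,0,0]]
    - [[-0.0015,0,-0.0075],[0,0,0]]
    - [[-0.0015,0,-0.0075],[0,0,0]]

```text
time: 18.08
tool_pos: [0.5632, 0.0766, 0.1304]
tcp_rot: [-1.427, -0.781, 0.779]
wrist_force: [-2.6, -1.1, 7.3]
width: 0.236
```

Request:
play_rows:
  motion:
    - [[0,0,-0.0025],[0,0,0]]
    - [[0,0,-0.005],[0,0,0]]
    - [[0,0,-0.005],[0,0,0]]

```text
time: 18.45
tool_pos: [0.5632, 0.0766, 0.1292]
tcp_rot: [-1.427, -0.781, 0.779]
wrist_force: [-3.9, -1.6, 9.9]
width: 0.238
```

```bash
python3 -c "
from h import *
show(bot.read_state())"
```

```text
t 18.45 pos [0.5632 0.0766 0.1292] F [-3.87 -1.55  9.85] M [-0.18  0.87 -0.  ] w 0.238 jawyaw 1.0 down [ 0.002 -0.    -1.   ] q [ 0.09  0.15  1.94 -0.    1.05 -0.91]
```

Request:
play_rows:
  motion:
    - [[0,0,-0.004],[0,0,0]]
    - [[0,0,-0.004],[0,0,0]]
    - [[0,0,-0.004],[0,0,0]]

```text
time: 18.82
tool_pos: [0.5633, 0.0766, 0.1291]
tcp_rot: [-1.427, -0.781, 0.778]
wrist_force: [-6.9, -2.1, 18.9]
width: 0.232
```

```bash
cat > look.py <<'E'
from h import *
import sys
n=sys.argv[1]
st=bot.read_state();show(st)
for c,k in (('scene','s'),('wrist','w')): snap(c,k+n)
cv2.imwrite('pics/st%s.png'%n,np.hstack([cv2.resize(cv2.imread('pics/%s.png'%m)[y:y+h,x:x+h],(400,400),interpolation=cv2.INTER_CUBIC) for m,y,x,h in [('w'+n,170,180,180),('s'+n,120,330,80)]]))
for l in ['key_handle','key_collar']:
  for r in cams.mark_of('scene',l)[:4]:
    w=towld('scene',r['xyz']); 
    if w[1]>-.1: print(l,round(r['conf'],2),np.round(w,4))
E
python3 look.py 8; python3 hc.py s8
```

```text
t 18.82 pos [0.5633 0.0766 0.1291] F [-6.88 -2.07 18.89] M [-0.36  1.52 -0.04] w 0.232 jawyaw 1.0 down [ 0.002 -0.    -1.   ] q [ 0.09  0.15  1.94 -0.    1.05 -0.91]
key_handle 0.85 [0.5658 0.079  0.1414]
key_collar 0.71 [0.558  0.0828 0.1089]
t 19.02 pos [0.5633 0.0766 0.1291] F [-7.61 -1.27 18.17] M [-0.31  1.53  0.01] w 0.235 jawyaw 1.0 down [ 0.002 -0.    -1.   ] q [ 0.09  0.15  1.94 -0.    1.05 -0.91]
orange n 162 X [0.01928683 0.02762084 0.02918663 0.03033346] J [-0.00750585  0.01084652] Z [-0.00913023  0.02949396]
shaft -0.05 9 X [0.00890125 0.01081034 0.01238767] J [-0.01926918 -0.01249448  0.01487897]
shaft -0.04 51 X [0.00985152 0.01794703 0.02245853] J [-0.01896578  0.00010271  0.01861067]
shaft -0.03 70 X [0.01150744 0.02015348 0.02867085] J [-0.01972775 -0.00040539  0.01947236]
shaft -0.02 69 X [0.00012474 0.01324485 0.02194308] J [-0.01962975 -0.00322398  0.01929905]
tip Z [-0.04999195 -0.04857491 -0.0472575 ]
```

View pics/st8.png

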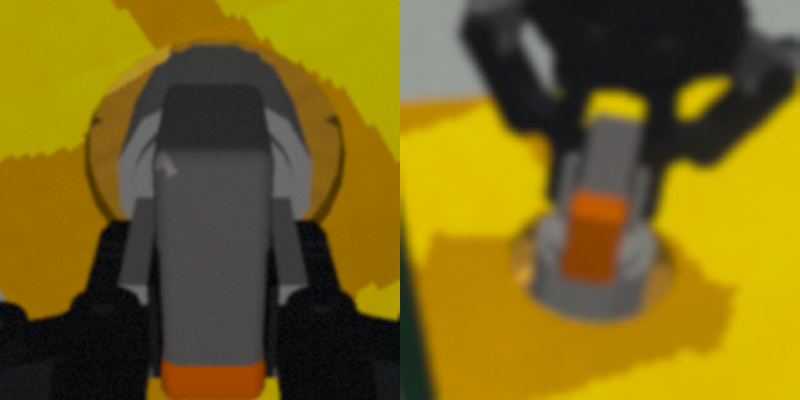

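```bash
python3 - <<'E'
from h import *
for cam,a,b in (('scene','s6','s8'),):
    A=cloud(cam,np.load(f'pics/{a}.npy'));B=cloud(cam,np.load(f'pics/{b}.npy'))
    c=np.array([.5625,.078])
    rA=np.linalg.norm(A[...,:2]-c,axis=-1);m=(rA<.022)&(rA>.013)&(A[...,2]>.1)&(A[...,2]<.125);print('hub face',m.sum(),np.percentile(A[m][:,2],[10,50,90]))
    hx=np.array([.839,-.544]);X=(B[...,:2]-c)@hx;J=(B[...,:2]-c)@[.544,.839];Z=B[...,2]
    m=(abs(X)<.028)&(abs(J)<.009)&(Z>.145)&(Z<.165);print('handle top',m.sum(),np.percentile(Z[m],[10,50,75,90,98]))
    r=np.hypot(X,J)
    m=(abs(J)>.0125)&(r<.021)&(Z>.105)&(Z<.125);print('collar side',m.sum(),np.percentile(Z[m],[10,50,75,90,98]))
    im=cv2.imread('pics/s8.png')
    for v in range(155,185,1): print(v,[f"{Z[v,u]*1000:.0f}/{X[v,u]*1000:.0f}/{J[v,u]*1000:.0f}" for u in (359,361,363,365,377,379,381)])
E
```

```text
hub face 186 [0.10496695 0.11013954 0.1119047 ]
handle top 177 [0.15487172 0.15653449 0.15723918 0.15808945 0.15888525]
collar side 65 [0.1092324  0.115344   0.1164176  0.11759242 0.11819073]
155 ['153/11/-22', '151/7/-18', '158/14/-14', '156/11/-10', '164/13/13', '164/12/17', '163/10/21']
156 ['146/7/-22', '149/9/-18', '155/14/-13', '155/13/-10', '161/12/14', '164/14/18', '159/8/21']
157 ['146/8/-21', '144/6/-17', '150/11/-13', '157/17/-9', '158/12/14', '156/9/18', '158/10/22']
158 ['141/7/-21', '145/10/-17', '147/11/-13', '156/19/-9', '156/13/14', '154/10/18', '151/5/22']
159 ['141/10/-21', '138/6/-17', '144/10/-13', '157/23/-8', '152/11/15', '151/9/19', '151/8/22']
160 ['138/9/-20', '138/8/-16', '144/13/-12', '156/24/-8', '148/10/15', '146/7/19', '146/6/23']
161 ['99/-27/-22', '98/-29/-18', '139/11/-12', '154/25/-7', '145/10/16', '145/8/19', '142/5/23']
162 ['96/-27/-22', '136/12/-16', '136/10/-12', '156/30/-7', '141/8/16', '141/7/20', '142/8/24']
163 ['110/-11/-21', '132/11/-15', '134/12/-11', '153/30/-6', '143/14/16', '138/7/20', '141/9/24']
164 ['109/-8/-20', '116/-3/-16', '147
[... 1252 characters left out ...]
/23/-6', '107/23/-2', '102/12/22', '68/-22/26', '68/-23/30']
178 ['91/14/-14', '92/14/-10', '104/24/-5', '104/23/-1', '99/12/22', '68/-18/26', '66/-22/31']
179 ['89/15/-14', '97/22/-9', '100/23/-5', '99/21/-1', '92/9/23', '69/-15/27', '68/-17/31']
180 ['87/16/-13', '97/24/-9', '95/22/-5', '98/23/-1', '89/8/23', '67/-14/27', '67/-15/32']
181 ['82/14/-13', '91/22/-9', '94/24/-4', '93/21/-0', '89/11/24', '67/-11/28', '98/17/32']
182 ['98/32/-12', '89/23/-8', '92/24/-4', '91/22/-0', '79/5/24', '98/21/28', '100/22/32']
183 ['97/34/-11', '100/35/-7', '87/22/-4', '88/22/0', '97/24/25', '99/25/28', '98/22/32']
184 ['100/39/-11', '98/36/-7', '98/35/-3', '98/34/1', '97/27/25', '100/28/29', '98/26/33']
```

Request:
play_rows:
  motion:
    - [[0,0,0],[0,0,0]]
    - [[0,0,0],[0,0,0]]
    - [[0,0,0],[0,0,0]]
    - [[0,0,0],[0,0,0]]

```text
time: 19.52
tool_pos: [0.5633, 0.0766, 0.1291]
tcp_rot: [-1.427, -0.781, 0.778]
wrist_force: [-8.2, -1.3, 18.0]
width: 0.236
```

```bash
python3 - <<'E'
from h import *
show(bot.read_state())
snap('top','t9')
for l in ['wrench_t_handle','oil_mid','collar_spare_mid']:
  for r in cams.mark_of('top',l)[:1]: print(l,np.round(towld('top',r['xyz']),3))
print(bot.finish_job())
E
```

```text
t 19.52 pos [0.5633 0.0766 0.1291] F [-8.19 -1.33 18.  ] M [-0.34  1.56 -0.06] w 0.236 jawyaw 1.0 down [ 0.002 -0.    -1.   ] q [ 0.09  0.15  1.94 -0.    1.05 -0.91]
wrench_t_handle [ 0.485 -0.23   0.093]
oil_mid [ 0.756 -0.197  0.065]
collar_spare_mid [ 0.364 -0.129  0.014]
the job is handed in; nothing more can be done
None
```

The guard is closed and the turning key is fully home in the hub, still gripped and pressed down. I handed the job in at about 20 s of the 67 s allowed.

- **Guard:** I pushed it down at its lip along the hinge arc. It then measured flat, with its top at 98–99 mm. The force was about 12 N against the closed stop, above the 2–4 N needed while lowering.
- **Key:** I took the grey, orange-ended key from the stand, not the pink or purple look-alikes. From the orange mark the keyway points at about -0.57 rad. I turned the key to that angle beforehand, so it dropped in without any searching on the hub face.
- **Home position:** The spring force rose as expected, then there was a rigid stop. At the stop the handle top measured about 46 mm above the hub face, where 46 mm is right, and the collar top is at about 116 mm. The grip held steady, with about 18 N up at the wrist.
- **Other things:** The black wrench, the oil bottle and the brass flange measured where they stood at the start, within the networks' error.
- **Readings that were off:** The network read the handle's height about 5 mm high (141 mm instead of 136 mm). There was also a sideways force of about 8 N while pressing. I put it down to the arm giving slightly, since pressing the guard shut showed a similar ratio.

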